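# Vent the demonstration regulator through its guard window

## Robot

A 7-joint arm with a two-finger parallel gripper is mounted at the origin on the work surface. World frame = base frame: x ahead of the robot, y to its left, z up, the work surface at z = 0. Lengths are in m, angles in rad, forces in N, time in s.
With the tool pointing down it reaches from about 0.425 to 0.925 m from the base axis. Payload 6.8 kg.
Tool frame: the origin (TCP) lies midway between the tips of the shut fingers; the grasp point (between the pads) lies 19 mm behind it; z points along the fingers, y is the line along which they close (so a half turn about z gives the same grasp; the last joint's range is limited). The gripper opens to 85 mm and grips with 20 to 120 N. Pads are 22 mm wide; open, the fingers measure 114 mm over their backs; the gripper's body (76 mm by 85 mm) begins 54 mm behind the grasp point. The pads swing forward as they close: fully open they stand 13 mm farther back than shut.
Start: joints at [-1.222, 0.477, 0.022, 1.555, -0.011, 1.109, -0.083], TCP at [0.298, 0.606, 0.231] pointing down, gripper open.
Joint ranges: [-2.96, 2.96], [-0.34, 2.1], [-1.41, 1.46], [0.24, 2.44], [-1.37, 4.51], [0.17, 1.92], [-2.96, 2.96]. Speed limits (rad/s): [2.39, 2.39, 3.14, 3.14, 3.14, 3.14, 3.14].

## Interface

Orientations are given as a unit quaternion [w, x, y, z].
In Python, from station import * gives the robot as it stands. The module is installed in compiled form; this text tells all that it offers.
- The arm moves only by the shell command python3 -m jog 'ROWS' [OPENING] [FORCE]. ROWS is JSON, a list of rows, each an object of numbers: "x", "y", "z": the shift along the tool's x, y, z in m; "ax", "ay", "az": the turn, a rotation vector about the tool's x, y, z in rad. In form: [{"x": .., "y": .., "z": .., "ax": .., "ay": .., "az": ..}, ...]. A call has 1 to 12 rows; each row is the pose to reach, as a shift and turn from the pose commanded when the call began, along the tool's axes at that moment; what a row does not reach only later rows make up. A row lasts 1/10 s, in which the tool goes at most 50 mm and 8.59 degrees, less where a joint would pass 70% of its speed; a pose out of reach is approached as far as the arm can. A call with a gripper value outside its range is refused whole. OPENING is the opening, from 0 (shut) to 1 (fully open), set as the call begins (- or left out, the last holds). The fingers move at their own pace and stop on an object; FORCE is the grip in N (left out, the last holds). Time passes only in rows, so rows that repeat a pose let the fingers close. It gives the time, the measured TCP pose, the force, the opening and the grip force at its end, in the units of the state.
- get_obs(): the state, without advancing time (a new reading comes with each control period).
- read_camera(name): name is "scene" or "top"; returns the picture (400x640x3 uint8, red, green, blue); there is no depth.
- camera_params(name): a dict with "K" (3x3 intrinsics, pixels), "D" ([k1, k2, p1, p2, k3] as OpenCV has them; the pictures are not rectified), "origin" and "attitude" of the camera in the world. Camera axes: x right, y up, looking along -z (the intrinsics and any distortion apply to the point x, -y, -z); pixel columns grow to the right and rows downward; lengths in m; the calibration is good to about 2 mm. A picture is of the moment at which its call begins. camera_params takes no time and is no camera call.
- hand_in(): hands the job in; it is judged then, once.
The state is a dict: "t": time; "q": joint angles; "joint_vel": joint speeds; "joint_torque": joint torques, N m; "eef_pos": TCP position; "tool_rot": TCP orientation; "contact_force": force on the tool from outside, world axes, zero at the start; "torque": the same for the moment, N m; "gripper_width": opening from 0.0 (shut) to 1.0 (fully open); "grasp_force": force on a finger pad.
Only numpy, scipy, OpenCV 4.12 (cv2) and the standard library are available. Lean on these libraries where they do the work, as an engineer would, in place of code of your own. Each camera call takes 0.05 s, during which the arm holds its last target. There are 200 camera calls.

## Task

Vent the test stand on the turntable: with the fingertips, push the dark sliding shutter on top of the grey guard all the way open, then reach down through the window it uncovers and press the brass lever fully down, where it stays. Do not touch the guard itself, not its window edge, its rails or its walls. Grasp nothing, leave the loose regulators, the gauge and the nut where they stand, and finish with the shutter open, the lever down and the hand clear of everything.

Things in the scene. Friction and masses are not known exactly. Their poses are not given: they have to be found in the camera images.
- guard: fixed grey sheet-steel hood with closed walls, 100 (x) x 190 (y) x 100 mm high, on a wooden turntable (14 mm thick, 440 mm across). Origin: centre of its underside. Its top carries two rails along y, 7 mm high, outer faces at x = -46 and 46 mm, inner at -41 and 41. Do not touch hood or rails; shutter and lever are separate. A fixed orange regulator (80 mm high) stands beyond its +y end
- window (a point): centre of the window in the guard's top, level with the top's upper face; same axes as the guard. 64 mm along x, 70 mm along y, through 4 mm of sheet; it lies 45 mm to the -y side of the guard's middle
- shutter (a joint): travel in m of the dark steel shutter along the guard's +y: 0 shut (over the window), 0.078 fully open against its stop, window all clear. Starts at 0 to 0.022. It stays where it is left; pushing it takes about 2 N
- lip_face (a point): on the dark steel shutter: centre of its lip's upright face, which looks to the guard's -y (push it to +y). Face 70 mm wide (x), rising from the 4 mm thick shutter plate to 24 mm above the guard's top; this point is 14 mm above the guard's top. Behind it the lip slopes down. The plate (78 mm in x) lies on the guard's top and reaches 53 mm from the face to -y, 29 mm to +y
- lever (a joint): angle in rad of the brass lever under the window: 0 up (as at the start), 0.30 fully down against its stop. It stays where it is left; pressing takes about 4 N at the pad
- lever_pad (a point): centre of the upper face of the lever's flat pad, 34 mm along x, 30 mm along y; lever up, it lies right under the centre of the window, 10 mm below the guard's upper face; it sinks 16 mm by fully down. The lever's hinge runs along the guard's x, 55 mm to the +y side of the pad, so the pad tilts as it sinks
- grey_reg_mid (a point): loose bystander: grey plastic regulator, wide and low, 70 mm across, 54 mm high, standing on the turntable, with a 20 mm nozzle at its side; point at its middle, half-way up
- black_reg_mid (a point): loose bystander: black plastic regulator, narrow and tall, 52 mm across, 72 mm high, with a 20 mm nozzle at its side; point at its middle, half-way up
- gauge_mid (a point): loose bystander: chrome pressure gauge lying face up, 62 mm across, 26 mm high, with a 20 mm brass stem at its side; point at its middle
- nut_mid (a point): loose bystander: brass union nut, 38 mm across, 24 mm high; point at its middle

How it is judged:
By the outcome, as a careful person would: the job done as asked, in the order asked, and still so for the second after the job is handed in, with the robot touching nothing.
It also fails if it takes over 37 s, if anything falls off the work surface, if the arm or the gripper's body presses on something with over 40 N, if the wrist force passes 120 N, or if a joint passes its speed limit or range.

## Working session

There is one attempt and no reset: what is moved stays moved. The work goes in short steps, Python scripts to look and compute and a shell command to move; the robot and the scene stay as the last step left them, time stands still between calls to the robot, and variables do not carry over. Pictures are saved under pics/ and viewed, at most 10 in all, crops included, and the job is handed in when it is done.

```bash
mkdir -p pics; python3 - <<'E'
from station import *
import cv2
for n in("scene","top"):
    cv2.imwrite(f"pics/{n}0.png",read_camera(n)[:,:,::-1]); p=camera_params(n); print(n,p)
o=get_obs();print({k:o[k] for k in("t","eef_pos","tool_rot","gripper_width","contact_force")})
E
```

```text
scene {'K': array([[382.86800209,   0.        , 319.77039567],
       [  0.        , 382.86800209, 202.09212389],
       [  0.        ,   0.        ,   1.        ]]), 'D': array([0.01532743, 0.        , 0.        , 0.        , 0.        ]), 'origin': array([0.8971537 , 0.38046537, 0.60456813]), 'attitude': array([0.31548815, 0.13274029, 0.34409993, 0.87432401])}
top {'K': array([[483.30927208,   0.        , 315.9533023 ],
       [  0.        , 483.30927208, 199.19825414],
       [  0.        ,   0.        ,   1.        ]]), 'D': array([-0.09646056,  0.        ,  0.        ,  0.        ,  0.        ]), 'origin': array([0.50545805, 0.01726394, 1.08692168]), 'attitude': array([ 0.71094473,  0.04279453, -0.01613653, -0.7017591 ])}
{'t': 0.1, 'eef_pos': array([0.29750071, 0.60529303, 0.23041104]), 'tool_rot': array([-1.46570860e-04,  2.26418672e-01,  9.74029702e-01, -8.38819023e-04]), 'gripper_width': 0.9997009504790513, 'contact_force': array([-0.33614408,  0.24218844,  0.56516465])}
```

View pics/scene0.png

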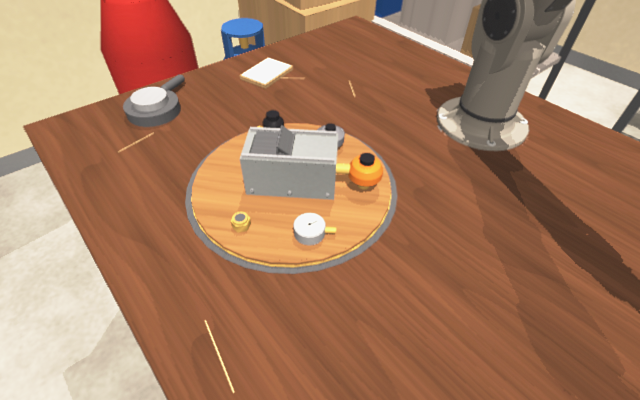

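View pics/top0.png

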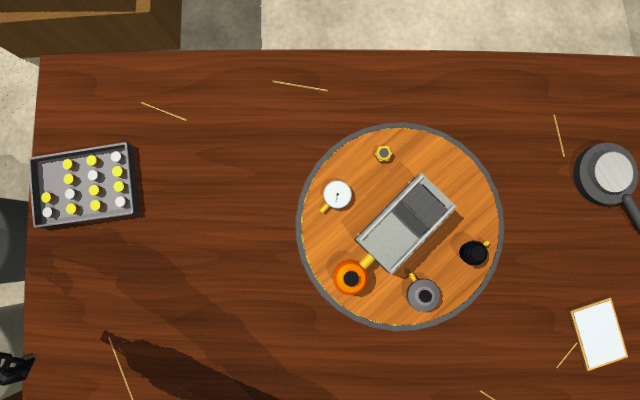

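The top view shows the guard with its long axis running from (440,190) at the -y end to (375,255) at the +y end, and the orange regulator at (350,278). The dark shutter is near (423,212). I'll take close crops to pick corners.

```bash
python3 - <<'E'
import cv2,numpy as np
a=cv2.imread("pics/top0.png")[165:285,340:480]
b=cv2.imread("pics/scene0.png")[105:205,230:390]
a=cv2.resize(a,None,fx=5,fy=5,interpolation=cv2.INTER_CUBIC)
b=cv2.resize(b,None,fx=5,fy=5,interpolation=cv2.INTER_CUBIC)
cv2.imwrite("pics/topc.png",a);cv2.imwrite("pics/scenec.png",b)
E
```

```text
(no output)
```

View pics/topc.png

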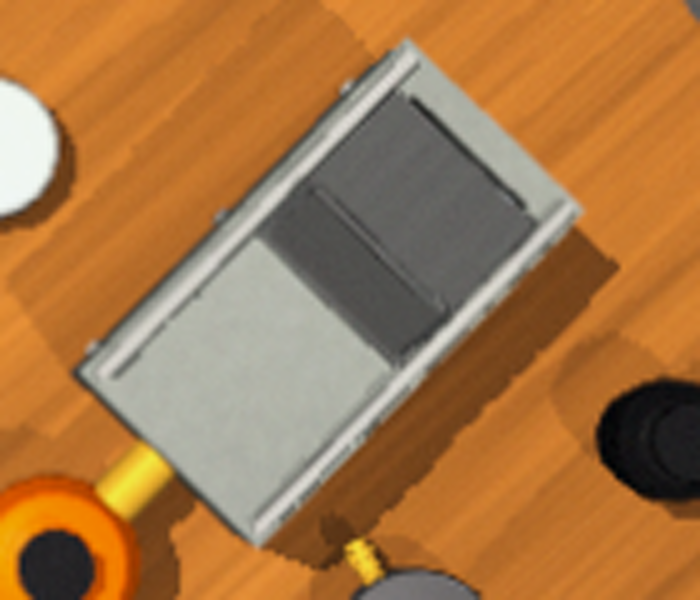

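View pics/scenec.png

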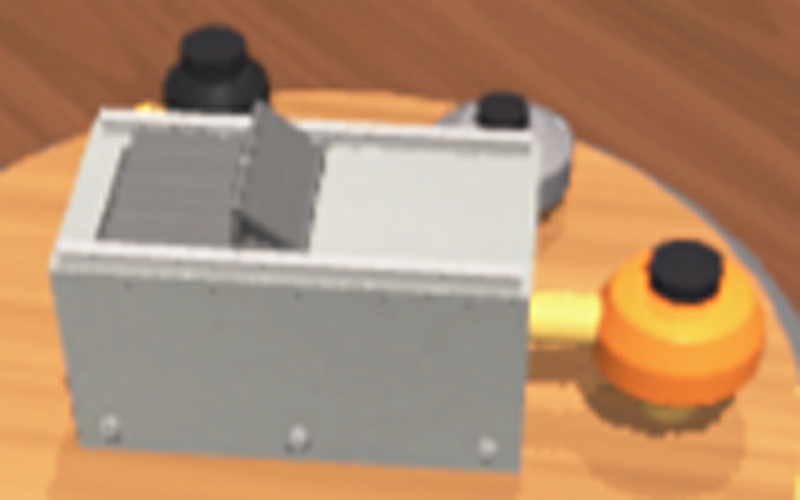

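Corners read from the top crop:
- Guard: (408,42), (580,210), (257,545), (80,372)
- Lip's top edge: (315,187)–(443,303)
- Plate's -y edge: (410,97)–(525,208)

In the scene crop, the near-wall bottom corners are (80,445) and (520,470), and the top ones are (55,268) and (527,292).

```bash
cat > h.py <<'E'
import numpy as np,cv2
from station import *
from scipy.spatial.transform import Rotation as R
from scipy.optimize import least_squares
def rot(q): return R.from_quat([q[1],q[2],q[3],q[0]])
def proj(n,P):
    c=camera_params(n); p=rot(c["attitude"]).inv().apply(np.atleast_2d(P)-c["origin"])*[1,-1,-1]
    return cv2.projectPoints(p,np.zeros(3),np.zeros(3),c["K"],c["D"])[0][:,0]
def ray(n,uv,z):
    c=camera_params(n); u=cv2.undistortPoints(np.array(uv,float).reshape(-1,1,2),c["K"],c["D"])[:,0]
    d=rot(c["attitude"]).apply(np.c_[u[:,0],-u[:,1],-np.ones(len(u))]); o=c["origin"]
    return o+d*((z-o[2])/d[:,2])[:,None]
def crop(p,ox,oy,s): return (np.array(p,float)+.5)/s-.5+[ox,oy]
def toW(g,P): return np.c_[R.from_euler("z",g[2]).apply(np.atleast_2d(P))+[g[0],g[1],.014]]
def toG(g,P): return R.from_euler("z",-g[2]).apply(np.atleast_2d(P)-[g[0],g[1],.014])
E
python3 - <<'E'
from h import *
T=crop([(408,42),(580,210),(257,545),(80,372)],340,165,5)
S=crop([(80,445),(520,470),(55,268),(527,292)],230,105,5)
W=ray("top",T,.114);print(W.round(4)); 
yd=W[2]+W[3]-W[0]-W[1]; yaw=np.arctan2(yd[1],yd[0])-np.pi/2
# sides: sign of x for T[0]
g0=[*W[:,:2].mean(0),yaw]; sx=np.sign(toG(g0,W[0])[0,0]); print(g0,sx)
GT=np.array([(sx*.05,-.095,.1),(-sx*.05,-.095,.1),(-sx*.05,.095,.1),(sx*.05,.095,.1)])
GS=np.array([(sx*.05,-.095,0),(sx*.05,.095,0),(sx*.05,-.095,.1),(sx*.05,.095,.1)])
ft=lambda g:(proj("top",toW(g,GT))-T).ravel()
fs=lambda g:(proj("scene",toW(g,GS))-S).ravel()
for f in(ft,fs,lambda g:np.r_[ft(g),fs(g)]):
    r=least_squares(f,g0);print(r.x.round(4),r.fun.round(1))
g=r.x;np.save("g.npy",g)
print("lip top",toG(g,ray("top",crop([(315,187),(443,303)],340,165,5),.138)).round(4))
print("plate edge",toG(g,ray("top",crop([(410,97),(525,208)],340,165,5),.118)).round(4))
print("plate +y",toG(g,ray("top",crop([(262,238),(397,362)],340,165,5),.118)).round(4))
for n,p,z in[("grey",(424,294),.06),("black",(474,253),.08),("orange",(350,277),.094)]: print(n,toG(g,ray("top",[p],z)).round(3),ray("top",[p],z).round(3))
o=get_obs();print(rot(o["tool_rot"]).as_matrix().round(3))
E
```

```text
[[ 0.6422 -0.1578  0.114 ]
 [ 0.5748 -0.227   0.114 ]
 [ 0.4394 -0.0973  0.114 ]
 [ 0.5074 -0.0261  0.114 ]]
[np.float64(0.5409754138229164), np.float64(-0.1270504121710177), np.float64(0.8017413762843781)] 1.0
[ 0.541  -0.1271  0.8022] [-0.3 -0.9  1.   0.2 -0.2  0.7 -0.5 -0. ]
[ 0.5369 -0.1304  0.8078] [ 0.1 -0.   0.2 -0.  -1.3 -0.4  1.   0.1]
[ 0.5395 -0.1279  0.8049] [-0.  -0.2  1.4  0.8  0.4  1.6 -0.   0.9 -0.3  1.1  0.   1.3 -1.8  0.7
  0.8  1.4]
lip top [[ 0.0369 -0.0221  0.124 ]
 [-0.0304 -0.0245  0.124 ]]
plate edge [[ 0.0338 -0.0783  0.104 ]
 [-0.03   -0.0783  0.104 ]]
plate +y [[ 0.0369  0.0044  0.104 ]
 [-0.036   0.0022  0.104 ]]
grey [[-0.134  0.073  0.046]] [[ 0.394 -0.173  0.06 ]]
black [[-0.145 -0.059  0.066]] [[ 0.481 -0.273  0.08 ]]
orange [[0.005 0.156 0.08 ]] [[ 0.43  -0.016  0.094]]
[[-0.897  0.441 -0.001]
 [ 0.441  0.897 -0.002]
 [-0.    -0.002 -1.   ]]
```

The two cameras agree to about 5 mm. Lip face is at guard y ≈ -25 mm, so the shutter starts about 10 mm open, which fits the spec. I'll work out the hover above the plate, just in front of the lip.

```bash
cat >> h.py <<'E'
def plan(targets,g=None):
    """guard-frame targets (z above guard top) -> tool-frame shifts, and az to align tool y with guard x"""
    g=np.load("g.npy") if g is None else g
    o=get_obs();r=rot(o["tool_rot"]);M=r.as_matrix();p=o["eef_pos"]
    print("t",o["t"],"tcp in guard",(toG(g,p)-[0,0,.1]).round(4),"F",o["contact_force"].round(1),"w",round(o["gripper_width"],2))
    for t in targets:
        w=toW(g,np.add(t,[0,0,.1]))[0]; print(t,"world",w.round(3),"tool shift",r.inv().apply(w-p).round(4))
    want=R.from_matrix(np.c_[[-np.sin(-g[2]-0)*-1,np.cos(g[2]),0],[np.cos(g[2]),np.sin(g[2]),0],[0,0,-1]])
    want=R.from_matrix(np.c_[np.cross([np.cos(g[2]),np.sin(g[2]),0],[0,0,-1]),[np.cos(g[2]),np.sin(g[2]),0],[0,0,-1]])
    print("turn",(r.inv()*want).as_rotvec().round(3))
E
sed -i '/-np.sin(-g\[2\]-0)/d' h.py
python3 - <<'E'
from h import *
g=np.load("g.npy"); g[:2]+=.002*np.array([np.cos(g[2]),np.sin(g[2])]); np.save("g.npy",g); print(g)
plan([(0,-.058,.07),(0,-.058,.012)])
E
```

```text
[ 0.54083872 -0.12646759  0.80493012]
t 0.1 tcp in guard [[0.3588 0.6826 0.1164]] F [-0.3  0.2  0.6] w 1.0
(0, -0.058, 0.07) world [ 0.583 -0.167  0.184] tool shift [-0.5964 -0.567   0.0474]
(0, -0.058, 0.012) world [ 0.583 -0.167  0.126] tool shift [-0.5964 -0.5669  0.1054]
turn [-0.002  0.     0.309]
```

```bash
python3 -m jog '[{"x":-0.01,"y":-0.01,"az":0.02},{"x":-0.03,"y":-0.03,"az":0.05},{"x":-0.06,"y":-0.057,"az":0.08},{"x":-0.09,"y":-0.086,"az":0.11},{"x":-0.12,"y":-0.114,"az":0.14},{"x":-0.15,"y":-0.143,"az":0.17},{"x":-0.18,"y":-0.171,"az":0.2},{"x":-0.21,"y":-0.2,"az":0.23},{"x":-0.24,"y":-0.228,"az":0.26},{"x":-0.27,"y":-0.257,"az":0.29},{"x":-0.29,"y":-0.276,"az":0.309},{"x":-0.3,"y":-0.286,"az":0.309}]' 0 20; python3 -c "
from h import *
plan([(0,-.058,.07)])"
```

```text
t 0.1 tcp in guard [[0.3588 0.6826 0.1164]] F [-0.3  0.2  0.6] w 1.0
(0, -0.058, 0.07) world [ 0.583 -0.167  0.184] tool shift [-0.5964 -0.567   0.0474]
turn [-0.002  0.     0.309]validation failed for argument at $[0]...
```

```bash
python3 -m jog '[{"x":-0.01,"y":-0.01,"z":0,"ax":0,"ay":0,"az":0.02},{"x":-0.03,"y":-0.03,"z":0,"ax":0,"ay":0,"az":0.05},{"x":-0.06,"y":-0.057,"z":0,"ax":0,"ay":0,"az":0.08},{"x":-0.09,"y":-0.086,"z":0,"ax":0,"ay":0,"az":0.11},{"x":-0.12,"y":-0.114,"z":0,"ax":0,"ay":0,"az":0.14},{"x":-0.15,"y":-0.143,"z":0,"ax":0,"ay":0,"az":0.17},{"x":-0.18,"y":-0.171,"z":0,"ax":0,"ay":0,"az":0.2},{"x":-0.21,"y":-0.2,"z":0,"ax":0,"ay":0,"az":0.23},{"x":-0.24,"y":-0.228,"z":0,"ax":0,"ay":0,"az":0.26},{"x":-0.27,"y":-0.257,"z":0,"ax":0,"ay":0,"az":0.29},{"x":-0.29,"y":-0.276,"z":0,"ax":0,"ay":0,"az":0.309},{"x":-0.3,"y":-0.286,"z":0,"ax":0,"ay":0,"az":0.309}]' 0 20; python3 -c "
from h import *
plan([(0,-.058,.07)])"
```

```text
t: 1.3
eef_pos: [0.4413, 0.2129, 0.2313]
tool_rot: [0.0, 0.376, 0.927, -0.0]
contact_force: [0.1, -0.2, 0.3]
gripper_width: 0.003
grasp_force: 0.0
t 1.3 tcp in guard [[0.1756 0.307  0.1173]] F [ 0.1 -0.2  0.3] w 0.0
(0, -0.058, 0.07) world [ 0.583 -0.167  0.184] tool shift [-0.3659 -0.1736  0.0475]
turn [-0.     0.    -0.006]
```

```bash
python3 -m jog '[{"x":-0.02,"y":-0.01,"z":0,"ax":0,"ay":0,"az":0},{"x":-0.06,"y":-0.028,"z":0,"ax":0,"ay":0,"az":0},{"x":-0.1,"y":-0.047,"z":0,"ax":0,"ay":0,"az":0},{"x":-0.14,"y":-0.066,"z":0,"ax":0,"ay":0,"az":0},{"x":-0.18,"y":-0.085,"z":0,"ax":0,"ay":0,"az":0},{"x":-0.22,"y":-0.104,"z":0,"ax":0,"ay":0,"az":0},{"x":-0.26,"y":-0.123,"z":0,"ax":0,"ay":0,"az":0},{"x":-0.3,"y":-0.142,"z":0.01,"ax":0,"ay":0,"az":0},{"x":-0.33,"y":-0.157,"z":0.02,"ax":0,"ay":0,"az":0},{"x":-0.355,"y":-0.169,"z":0.035,"ax":0,"ay":0,"az":0},{"x":-0.366,"y":-0.174,"z":0.0475,"ax":0,"ay":0,"az":0},{"x":-0.366,"y":-0.174,"z":0.0475,"ax":0,"ay":0,"az":0}]'; python3 -c "
from h import *
cv2.imwrite('pics/s1.png',cv2.resize(read_camera('scene')[85:215,220:380,::-1],None,fx=4.5,fy=4.5,interpolation=cv2.INTER_CUBIC))
plan([(0,-.052,.012)])
p=get_obs()['eef_pos'];print('tcp pix',(proj('scene',p)-[220,85])*4.5)"
```

```text
t: 2.5
eef_pos: [0.5828, -0.1628, 0.1817]
tool_rot: [-0.002, 0.374, 0.927, -0.001]
contact_force: [-0.6, 0.0, 0.1]
gripper_width: -0.006
grasp_force: 0.0
t 2.55 tcp in guard [[ 0.0043 -0.0547  0.0687]] F [-0.1  0.2  0.1] w -0.0
(0, -0.052, 0.012) world [ 0.578 -0.163  0.126] tool shift [ 0.0026 -0.0042  0.0567]
turn [-0.001 -0.003  0.   ]
tcp pix [[178.31319897 146.01111543]]
```

View pics/s1.png

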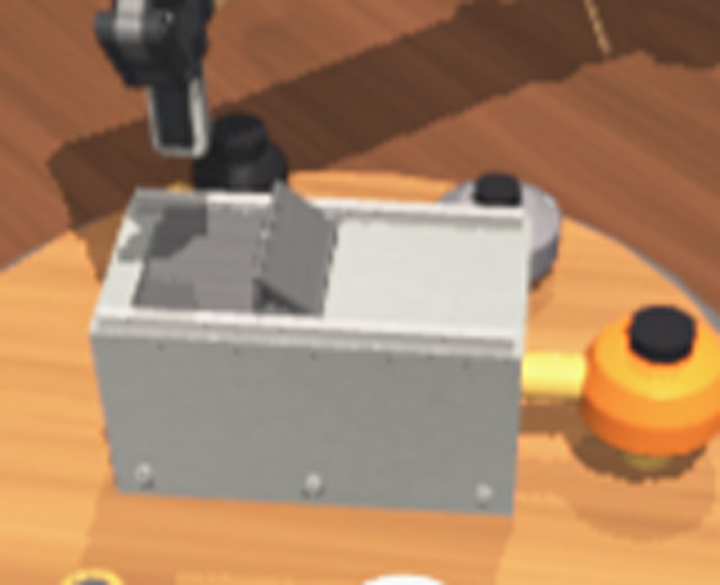

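The fingertip is at crop pixel (178,150) and I predicted (178,146), so camera and robot agree. The hand is above the plate, in front of the lip at about (270,240). Next I lower it, then push along tool +x, which is guard +y.

```bash
python3 -m jog '[{"x":0,"y":-0.004,"z":0.01,"ax":0,"ay":0,"az":0},{"x":0,"y":-0.004,"z":0.025,"ax":0,"ay":0,"az":0},{"x":0.001,"y":-0.004,"z":0.04,"ax":0,"ay":0,"az":0},{"x":0.001,"y":-0.004,"z":0.05,"ax":0,"ay":0,"az":0},{"x":0.001,"y":-0.004,"z":0.056,"ax":0,"ay":0,"az":0},{"x":0.001,"y":-0.004,"z":0.056,"ax":0,"ay":0,"az":0},{"x":0.001,"y":-0.004,"z":0.056,"ax":0,"ay":0,"az":0}]'; python3 -c "
from h import *
plan([(0,-.036,.012),(0,.022,.012)])"
```

```text
t: 3.25
eef_pos: [0.5808, -0.1646, 0.1279]
tool_rot: [0.0, 0.374, 0.928, -0.0]
contact_force: [0.3, -0.7, 0.3]
gripper_width: -0.0
grasp_force: 0.0
t 3.25 tcp in guard [[ 0.0002 -0.0552  0.0139]] F [ 0.3 -0.7  0.3] w -0.0
(0, -0.036, 0.012) world [ 0.567 -0.151  0.126] tool shift [ 0.0192 -0.0002  0.0019]
(0, 0.022, 0.012) world [ 0.525 -0.111  0.126] tool shift [ 0.0772 -0.0002  0.0019]
turn [ 0.  0. -0.]
```

```bash
python3 -m jog '[{"x":0.005,"y":0,"z":0.001,"ax":0,"ay":0,"az":0},{"x":0.01,"y":0,"z":0.001,"ax":0,"ay":0,"az":0},{"x":0.015,"y":0,"z":0.001,"ax":0,"ay":0,"az":0},{"x":0.02,"y":0,"z":0.001,"ax":0,"ay":0,"az":0},{"x":0.025,"y":0,"z":0.001,"ax":0,"ay":0,"az":0},{"x":0.03,"y":0,"z":0.001,"ax":0,"ay":0,"az":0},{"x":0.035,"y":0,"z":0.001,"ax":0,"ay":0,"az":0},{"x":0.04,"y":0,"z":0.001,"ax":0,"ay":0,"az":0},{"x":0.045,"y":0,"z":0.001,"ax":0,"ay":0,"az":0}]'; python3 -c "
from h import *
plan([(0,.022,.012),(0,.032,.012)])"
```

```text
t: 4.15
eef_pos: [0.5481, -0.1331, 0.127]
tool_rot: [0.0, 0.374, 0.928, 0.0]
contact_force: [1.7, -1.4, 0.8]
gripper_width: 0.0
grasp_force: 0.8
t 4.15 tcp in guard [[ 0.0002 -0.0098  0.013 ]] F [ 1.7 -1.4  0.8] w 0.0
(0, 0.022, 0.012) world [ 0.525 -0.111  0.126] tool shift [ 0.0318 -0.0002  0.001 ]
(0, 0.032, 0.012) world [ 0.518 -0.104  0.126] tool shift [ 0.0418 -0.0002  0.001 ]
turn [0. 0. 0.]
```

Contact reads about 2 N along guard -y, which matches the shutter's push force.

```bash
python3 -m jog '[{"x":0.005,"y":0,"z":0,"ax":0,"ay":0,"az":0},{"x":0.01,"y":0,"z":0,"ax":0,"ay":0,"az":0},{"x":0.015,"y":0,"z":0,"ax":0,"ay":0,"az":0},{"x":0.02,"y":0,"z":0,"ax":0,"ay":0,"az":0},{"x":0.025,"y":0,"z":0,"ax":0,"ay":0,"az":0},{"x":0.029,"y":0,"z":0,"ax":0,"ay":0,"az":0},{"x":0.032,"y":0,"z":0,"ax":0,"ay":0,"az":0},{"x":0.034,"y":0,"z":0,"ax":0,"ay":0,"az":0}]'; python3 -c "
from h import *
plan([(0,.032,.012)])"
```

```text
t: 4.95
eef_pos: [0.5234, -0.1095, 0.1268]
tool_rot: [-0.0, 0.374, 0.928, 0.0]
contact_force: [1.9, -1.0, -0.5]
gripper_width: 0.002
grasp_force: 0.8
t 4.95 tcp in guard [[0.0002 0.0244 0.0128]] F [ 1.9 -1.  -0.5] w 0.0
(0, 0.032, 0.012) world [ 0.518 -0.104  0.126] tool shift [ 0.0076 -0.0002  0.0008]
turn [-0. -0.  0.]
```

```bash
python3 -m jog '[{"x":0.002,"y":0,"z":0,"ax":0,"ay":0,"az":0},{"x":0.004,"y":0,"z":0,"ax":0,"ay":0,"az":0},{"x":0.006,"y":0,"z":0,"ax":0,"ay":0,"az":0},{"x":0.007,"y":0,"z":0,"ax":0,"ay":0,"az":0}]'; python3 -c "
from h import *
plan([(0,.032,.012)])"
```

```text
t: 5.35
eef_pos: [0.5184, -0.1047, 0.1267]
tool_rot: [-0.0, 0.374, 0.928, 0.0]
contact_force: [1.2, -1.2, 0.1]
gripper_width: 0.005
grasp_force: 0.8
t 5.35 tcp in guard [[0.0001 0.0313 0.0127]] F [ 1.2 -1.2  0.1] w 0.0
(0, 0.032, 0.012) world [ 0.518 -0.104  0.126] tool shift [ 0.0007 -0.0001  0.0007]
turn [-0. -0.  0.]
```

```bash
J='python3 -m jog'; python3 -m jog '[{"x":0.001,"y":0,"z":0,"ax":0,"ay":0,"az":0},{"x":0.002,"y":0,"z":0,"ax":0,"ay":0,"az":0},{"x":0.003,"y":0,"z":0,"ax":0,"ay":0,"az":0}]' | grep -E "eef|contact"; python3 -m jog '[{"x":0.001,"y":0,"z":0,"ax":0,"ay":0,"az":0},{"x":0.002,"y":0,"z":0,"ax":0,"ay":0,"az":0}]' | grep -E "eef|contact"; python3 -c "
from h import *
plan([(0,.032,.012)])"
```

```text
eef_pos: [0.5174, -0.1038, 0.1269]
contact_force: [7.8, -6.2, -6.2]
eef_pos: [0.5174, -0.1037, 0.127]
contact_force: [12.3, -8.1, -13.0]
t 5.85 tcp in guard [[0.0001 0.0326 0.013 ]] F [ 12.3  -8.1 -13. ] w 0.0
(0, 0.032, 0.012) world [ 0.518 -0.104  0.126] tool shift [-0.0006 -0.0001  0.001 ]
turn [ 0.001  0.007 -0.001]
```

The force jumped and travel stopped with the TCP at guard y 32.6 mm. That puts the lip at about 43.5 mm, as expected for fully open. Backing off, rising, then looking at the window.

```bash
python3 -m jog '[{"x":-0.006,"y":0,"z":0,"ax":0,"ay":0,"az":0},{"x":-0.015,"y":0,"z":0,"ax":0,"ay":0,"az":0},{"x":-0.025,"y":0,"z":-0.015,"ax":0,"ay":0,"az":0},{"x":-0.035,"y":0,"z":-0.035,"ax":0,"ay":0,"az":0},{"x":-0.05,"y":0,"z":-0.05,"ax":0,"ay":0,"az":0},{"x":-0.065,"y":0,"z":-0.05,"ax":0,"ay":0,"az":0},{"x":-0.078,"y":0,"z":-0.05,"ax":0,"ay":0,"az":0},{"x":-0.081,"y":0,"z":-0.05,"ax":0,"ay":0,"az":0},{"x":-0.081,"y":0,"z":-0.05,"ax":0,"ay":0,"az":0},{"x":-0.081,"y":0,"z":-0.05,"ax":0,"ay":0,"az":0}]' |grep -E "eef|contact"; python3 -c "
from h import *
g=np.load('g.npy')
a=read_camera('scene')[85:215,220:380,::-1];b=read_camera('top')[165:285,340:480,::-1]
a=cv2.resize(a,(720,585),interpolation=cv2.INTER_CUBIC)
cv2.imwrite('pics/s2.png',a); cv2.imwrite('pics/t2.png',cv2.resize(b,None,fx=5,fy=5,interpolation=cv2.INTER_CUBIC))
plan([(0,-.045,.03)])
W=toW(g,[(x,y,.1) for x,y in((.032,-.08),(-.032,-.08),(-.032,-.01),(.032,-.01))]);print(((proj('scene',W)+.5-[220,85])*4.5).round(0).tolist())
print('tcp pix',((proj('scene',get_obs()['eef_pos'])-[220,85])*4.5).round())"
```

```text
eef_pos: [0.5726, -0.157, 0.1761]
contact_force: [0.2, 0.1, 0.4]
t 6.95 tcp in guard [[ 0.0001 -0.0441  0.0624]] F [-0.9  1.  -0.7] w -0.0
(0, -0.045, 0.03) world [ 0.573 -0.158  0.144] tool shift [-0.0009 -0.0001  0.0324]
turn [-0.    -0.001  0.001]
[[128.0, 313.0], [155.0, 225.0], [304.0, 234.0], [286.0, 322.0]]
tcp pix [[206. 154.]]
```

View pics/s2.png

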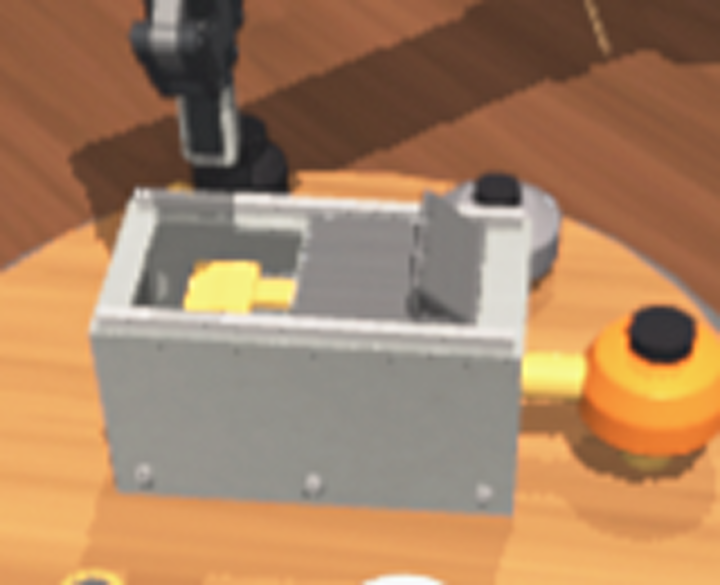

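View pics/t2.png

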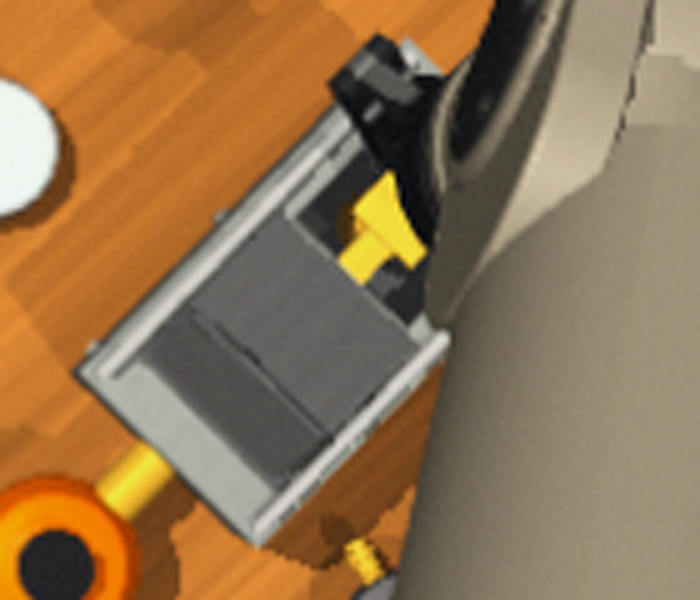

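The scene view shows the shutter open and the brass pad at (225,285) under the window. The window's edges match my projection to within a couple of mm. In the top view the plate edge sits level with the window edge. The finger is centred over the window, so I descend.

```bash
python3 -m jog '[{"x":-0.001,"y":0,"z":0.015,"ax":0,"ay":0,"az":0},{"x":-0.001,"y":0,"z":0.035,"ax":0,"ay":0,"az":0},{"x":-0.001,"y":0,"z":0.05,"ax":0,"ay":0,"az":0},{"x":-0.001,"y":0,"z":0.06,"ax":0,"ay":0,"az":0},{"x":-0.001,"y":0,"z":0.066,"ax":0,"ay":0,"az":0},{"x":-0.001,"y":0,"z":0.07,"ax":0,"ay":0,"az":0},{"x":-0.001,"y":0,"z":0.073,"ax":0,"ay":0,"az":0},{"x":-0.001,"y":0,"z":0.075,"ax":0,"ay":0,"az":0}]'|grep -E "eef|contact"; python3 -c "
from h import *
plan([(0,-.045,-.023)])"
```

```text
eef_pos: [0.5744, -0.1584, 0.1023]
contact_force: [-1.7, 0.6, 3.7]
t 7.75 tcp in guard [[ 0.0002 -0.0463 -0.0117]] F [-1.7  0.6  3.7] w 0.0
(0, -0.045, -0.023) world [ 0.573 -0.158  0.091] tool shift [ 0.0013 -0.0002  0.0113]
turn [0.001 0.001 0.   ]
```

Contact at about 4 N, so that is the lever. Pressing on.

```bash
python3 -m jog '[{"x":0,"y":0,"z":0.002,"ax":0,"ay":0,"az":0},{"x":0,"y":0,"z":0.004,"ax":0,"ay":0,"az":0},{"x":0,"y":0,"z":0.006,"ax":0,"ay":0,"az":0},{"x":0,"y":0,"z":0.008,"ax":0,"ay":0,"az":0},{"x":0,"y":0,"z":0.01,"ax":0,"ay":0,"az":0}]'|grep -E "eef|contact"; python3 -m jog '[{"x":0,"y":0,"z":0.001,"ax":0,"ay":0,"az":0},{"x":0,"y":0,"z":0.002,"ax":0,"ay":0,"az":0}]'|grep -E "eef|contact";  python3 -c "
from h import *
plan([(0,-.045,-.023)])"
```

```text
eef_pos: [0.5739, -0.158, 0.0917]
contact_force: [-2.4, 1.8, 5.0]
eef_pos: [0.5741, -0.158, 0.0897]
contact_force: [-1.5, 1.7, 4.9]
t 8.45 tcp in guard [[ 0.0003 -0.0458 -0.0243]] F [-1.5  1.7  4.9] w 0.0
(0, -0.045, -0.023) world [ 0.573 -0.158  0.091] tool shift [ 0.0008 -0.0003 -0.0013]
turn [ 0. -0.  0.]
```

```bash
for i in 1 2; do :; done; python3 -m jog '[{"x":0,"y":0,"z":0.001,"ax":0,"ay":0,"az":0},{"x":0,"y":0,"z":0.002,"ax":0,"ay":0,"az":0}]'|grep -E "eef|contact"; python3 -m jog '[{"x":0,"y":0,"z":0.001,"ax":0,"ay":0,"az":0},{"x":0,"y":0,"z":0.002,"ax":0,"ay":0,"az":0}]'|grep -E "eef|contact"
```

```text
eef_pos: [0.5742, -0.1581, 0.089]
contact_force: [-7.5, 4.3, 22.2]
eef_pos: [0.5743, -0.158, 0.0885]
contact_force: [-12.0, 6.4, 36.3]
```

The force climbed steeply at a TCP depth of -25.5 mm, so the lever is on its stop. Retracting straight up, then clear.

```bash
python3 -m jog '[{"x":0,"y":0,"z":-0.004,"ax":0,"ay":0,"az":0},{"x":0,"y":0,"z":-0.012,"ax":0,"ay":0,"az":0},{"x":0,"y":0,"z":-0.025,"ax":0,"ay":0,"az":0},{"x":0,"y":0,"z":-0.045,"ax":0,"ay":0,"az":0},{"x":0,"y":0,"z":-0.07,"ax":0,"ay":0,"az":0},{"x":0,"y":0,"z":-0.1,"ax":0,"ay":0,"az":0},{"x":0,"y":0,"z":-0.13,"ax":0,"ay":0,"az":0},{"x":-0.02,"y":0,"z":-0.15,"ax":0,"ay":0,"az":0},{"x":-0.05,"y":0,"z":-0.16,"ax":0,"ay":0,"az":0},{"x":-0.07,"y":0,"z":-0.16,"ax":0,"ay":0,"az":0},{"x":-0.08,"y":0,"z":-0.16,"ax":0,"ay":0,"az":0},{"x":-0.08,"y":0,"z":-0.16,"ax":0,"ay":0,"az":0}]'|grep -E "eef|contact"; python3 -c "
from h import *
g=np.load('g.npy')
a=read_camera('scene')[85:265,200:400,::-1]
cv2.imwrite('pics/s3.png',cv2.resize(a,None,fx=3.3,fy=3.3,interpolation=cv2.INTER_CUBIC))
for th in(0,.3):
  P=[(x,.01-d*np.cos(th),.09-d*np.sin(th)) for x,d in((.017,70),(-.017,70),(-.017,40),(.017,40)) for d in[d/1000]]
  print(th,((proj('scene',toW(g,P))+.5-[200,85])*3.3).round(0).tolist())
print(get_obs()['t'])"
```

```text
eef_pos: [0.6318, -0.2146, 0.2454]
contact_force: [0.1, -0.9, -0.4]
0 [[199.0, 229.0], [208.0, 194.0], [256.0, 197.0], [248.0, 231.0]]
0.3 [[207.0, 254.0], [216.0, 220.0], [260.0, 212.0], [252.0, 246.0]]
10.1
```

View pics/s3.png

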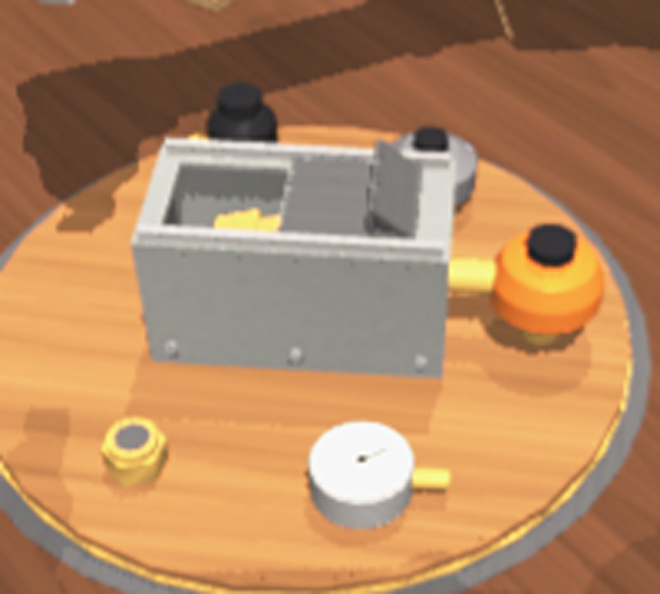

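The pad's far edge now runs from (216,218) to (262,210). For a lever fully down I predicted (216,220) to (260,212), and for up (208,194). The shutter is still fully open, the bystanders haven't moved and the hand is clear.

```bash
python3 -c "
from station import *
print(hand_in())"
```

```text
the job is handed in; nothing more can be done
None
```

The job is handed in at about 10 s: the shutter is fully open against its stop, the lever is fully down, the hand is clear, and the last picture shows the loose parts where they stood.

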